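# Fit the sprung dust cap on the weld camera

### The arm

A 7-joint arm with a two-finger parallel gripper is mounted at the origin on the work surface. World frame = base frame: x ahead of the robot, y to its left, z up, the work surface at z = 0. Lengths are in m, angles in rad, forces in N, time in s.
With the tool pointing down it reaches from about 0.35 to 0.9 m from the base axis. Payload 19.9 kg.
Tool frame: the origin (TCP) lies at the very end of the fingers, on their centre line; the grasp point (between the pads) lies 19 mm behind it; z points along the fingers, y is the line along which they close (so a half turn about z gives the same grasp; the last joint's range is limited). The gripper opens to 94 mm and grips with 3 to 60 N. Pads are 16 mm wide; open, the fingers measure 119 mm over their backs; the gripper's body (75 mm by 177 mm) begins 78 mm behind the grasp point.
Start: joints at [1.157, 0.417, -0.01, 1.614, 0.005, 1.111, -0.053], TCP at [0.227, -0.582, 0.205] pointing down, gripper open.
Joint ranges: [-2.81, 2.81], [-0.39, 2.02], [-1.27, 1.25], [0.06, 2.57], [-1.19, 4.33], [0.19, 2], [-2.82, 2.82]. Speed limits (rad/s): [1.89, 1.89, 2.39, 2.39, 3.01, 3.01, 3.01].

### API

Orientations are given as a 3x3 rotation matrix whose columns are the frame's x, y, z axes.
In Python, from bench import monitor, cams, workorder gives the robot as it stands. The module is installed in compiled form; this text tells all that it offers.
- The arm moves only by the tool carry_out, never from a script. Its argument "increments" is a list of rows, each a list of 7 numbers: the shift along the tool's x, y, z in cm, then the turn, a rotation vector about the tool's x, y, z in degrees, then the finger opening in cm, from 0 to 9.4. A call has 1 to 20 rows; each row shifts and turns the commanded pose from where the row before left it, along the tool's axes as they then stand; what a row does not reach is not made up. A row lasts 1/8 s, in which the tool goes at most 62.5 mm and 10.7 degrees, less where a joint would pass 70% of its speed; a pose out of reach is approached as far as the arm can. A call is refused whole if a number of a shift passes 6.25 or a number of a turn 10.7, either way. A call with a gripper value outside its range is refused whole. The fingers move at their own pace and stop on an object; "force" is the grip in N (left out, the last holds). Time passes only in rows, so rows that do not move let the fingers close. It gives the time, the measured TCP pose, the force, the opening and the grip force at its end, in the units of the state.
- monitor.state(): the state, without advancing time (a new reading comes with each control period).
- cams.camera(name): name is "scene" or "side" or "wrist"; returns a dict with "image" (480x640x3 uint8, red, green, blue), "fx", "fy", "cx", "cy" (pixels), "k1" (the pictures are not rectified: a ray, as slopes to the right and down, at radius r is drawn at 1 + k1 r^2 times it, then the intrinsics apply), "xyz" and "orientation" of the camera in the world; the wrist camera has in their place "T_tool_cam" (4x4, takes a point from camera to tool coordinates, whose origin is the TCP and whose axes are the flange's). Camera axes: x right, y down, z forward; pixel columns grow to the right and rows downward; lengths in m; the calibration is good to about 2 mm. A picture is of the moment at which its call begins: read the wrist's pose just before it. There is no depth.
- workorder.finish_job(): hands the job in; it is judged then, once.
The state is a dict: "time": time; "joint_pos": joint angles; "joint_vel": joint speeds; "effort": joint torques, N m; "eef_pos": TCP position; "eef_rot": TCP orientation; "wrist_force": force on the tool from outside, world axes, zero at the start; "ft_torque": the same for the moment, N m; "grip_width": opening from 0.0 (shut) to 1.0 (fully open); "gripper_force": force on a finger pad.
Only numpy, scipy, OpenCV 4.12 (cv2) and the standard library are available. Lean on these libraries where they do the work, as an engineer would, in place of code of your own. Each camera call takes 0.05 s, during which the arm holds its last target. There are 200 camera calls.

### The job

Put the dust cap on the weld camera's upturned lens: pinch the cap's two tabs together, lower it into the lens rim, press it down gently against the sprung seal and let the tabs spring out under the rim, so that it stays latched, level and with the seal pressed down, when you let go. Do not press the cap hard on the camera (well under 20 N) and leave the other things on the bench where they are.

Things in the scene. Friction and masses are not known exactly. Their poses are not given: they have to be found in the camera images.
- cap_grip (a point): Dust cap, loose, upright on the bench, about 90 g: grey disc 78 mm across with two upright black finger tabs on top, on the cap's +y and -y sides. This point is on the cap's axis between the tabs, 40 mm above the cap's foot, z up. Tab tops are 50 mm, disc top 18 mm above the foot; fingertips must stay above the disc.
- cap_disc (a point): Centre of the disc's underside, 14 mm above the cap's foot (26 mm below cap_grip); z is the cap's axis. Below it are a fixed centre spigot (50 mm by 34 mm, 14 mm deep) and, under each tab, a hook that points outwards: hook tips 33 mm from the axis when free, 26 mm when pinched; the hooks' flat tops are 9 mm below the disc's underside.
- tab_a (a joint): Inward travel, m, of the finger tab on the cap's +y side: 0 sprung out, 0.007 fully pinched, at a firm stop. Tabs are 24 mm wide along x and 6 mm thick; their outer faces are 60 mm apart when free, 46 mm when both are pinched. Each spring pushes out with 3 N at rest, 6 N pinched, so 15 to 30 N of grip along y pinches both fully and carries the cap.
- tab_b (a joint): The same for the finger tab on the cap's -y side.
- lens_axis (a point): Point on the vertical axis of the camera's lens tube, 65 mm above the bench, level with the top of the grey housing. The tube (80 mm outside, open at the top) is clamped at an unknown height: its rim is 100 to 130 mm above the bench, to be found by touch. The rim is an inward lip, 58 mm bore, 5 mm thick; under it the bore is 70 mm, free for over 20 mm. Any turn of the cap fits.
- stand: The fixed weld camera, all its parts: 110 mm square steel plate, 94 mm square grey housing, aluminium lens tube pointing up. Origin at the centre of the plate's underside on the bench, on the lens axis; z up. It does not tell the tube's height.
- seal (a joint): Travel, m, of the black sprung ring (62 to 77 mm across) on the lens rim that the disc lands on: 0 at rest (top 6 mm above the rim) to 0.006 (flush, rigid). 3 N to start, then 1.5 N per mm. The hooks clear the lip's lower edge at 2 mm or more (6 N): let the tabs out at 3 to 5 mm (7.5 to 10.5 N). A latched cap keeps it down about 2 mm.
- spray_center (a point): Bystander: white bottle, 60 mm across, 150 mm tall; its centre.
- cup_center (a point): Bystander: open steel cup, 72 mm across, 75 mm tall; its centre.
- hammer_grip (a point): Bystander: hammer lying on the bench; a point on its handle.
- magnet_center (a point): Bystander: flat right-angled welding magnet, about 75 mm, 14 mm thick, lying on the bench; its centre.
Mind the look-alikes: they are no part of the job. Leave any green or orange look-alike of the part that bears cap_grip alone.

How it is judged:
On the way, in this order (a step that is already met when the one before it is completed fails the run):
1. the cap is lifted off the bench with both tabs pinched (value of joint each of tab_a, tab_b above 0.005 m and height (world z) of cap_disc above 0.05 m), for 0.1 s.
2. the cap is in the rim and presses the seal down 2 mm with the tabs still pinched (value of joint each of tab_a, tab_b above 0.003 m and value of joint seal above 0.0019 m and horizontal distance between cap_disc and lens_axis below 0.005 m), for 0.02 s.
At the end, for the whole second after the job is handed in: The cap is released, at rest and latched in the rim: both tabs sprung out (under 2.5 mm of travel left), the seal held down more than 1.2 mm by the cap alone, the cap within 5 mm of the lens axis and within 3.4 degrees of level (value of joint seal above 0.0012 m and value of joint each of tab_a, tab_b below 0.0025 m and horizontal distance between cap_disc and lens_axis below 0.005 m and angle between cap_disc's own z axis and vertical below 0.06 rad and contact force between cap and the fingers below 0.1 N and linear speed of cap below 0.01 m/s); the robot touches nothing.
It fails at once if the cap is pressed on the camera with more than 20 N (contact force between cap and stand above 20 N).
It fails at once if the bottle is shifted more than 40 mm (distance of spray_center from where it was at the start of the episode above 0.04 m).
It fails at once if the cup is shifted more than 40 mm (distance of cup_center from where it was at the start of the episode above 0.04 m).
It fails at once if the hammer is shifted more than 40 mm (distance of hammer_grip from where it was at the start of the episode above 0.04 m).
It fails at once if the magnet is shifted more than 40 mm (distance of magnet_center from where it was at the start of the episode above 0.04 m).
It also fails if it takes over 45 s, if anything falls off the work surface, if the arm or the gripper's body presses on something with over 40 N, if the wrist force passes 120 N, or if a joint passes its speed limit or range.

## Working session

There is one attempt and no reset: what is moved stays moved. The work goes in short steps, Python scripts to look and compute and a tool call to move; the robot and the scene stay as the last step left them, time stands still between calls to the robot, and variables do not carry over. Pictures are saved under pics/ and viewed, at most 10 in all, crops included, and the job is handed in when it is done.

Besides the shell and the picture viewer there is one more tool, called after "Emit:" as name([rows], argument=value, ...), one row to a line, values as JSON. carry_out: Moves the arm, as the interface text tells. Its arguments: {"type":"object","properties":{"increments":{"type":"array"},"force":{"type":"number"}},"required":["increments"]}

```bash
mkdir -p pics; cat > h.py <<'E'
import numpy as np, cv2
from bench import monitor, cams, workorder
def snap(name, fn):
    s=monitor.state(); c=cams.camera(name)
    cv2.imwrite(f'pics/{fn}.png', c['image'][:,:,::-1])
    if 'T_tool_cam' in c:
        T=np.eye(4);T[:3,:3]=s['eef_rot'];T[:3,3]=s['eef_pos'];T=T@np.array(c['T_tool_cam'])
        R,p=T[:3,:3],T[:3,3]
    else: R,p=np.array(c['orientation']),np.array(c['xyz'])
    np.savez(f'pics/{fn}.npz',R=R,p=p,k=[c['fx'],c['fy'],c['cx'],c['cy'],c['k1']])
    return c
def ray(fn,u,v):
    d=np.load(f'pics/{fn}.npz');fx,fy,cx,cy,k1=d['k']
    m=np.array([(u-cx)/fx,(v-cy)/fy]);q=m.copy()
    for _ in range(30): q=m/(1+k1*(q@q))
    w=d['R']@np.r_[q,1]; return d['p'],w/np.linalg.norm(w)
def onz(fn,u,v,z):
    p,w=ray(fn,u,v); return p+w*(z-p[2])/w[2]
def tri(*obs):
    A=0;b=0
    for o in obs:
        p,w=ray(*o);M=np.eye(3)-np.outer(w,w);A=A+M;b=b+M@p
    x=np.linalg.solve(A,b)
    return x,[np.linalg.norm((np.eye(3)-np.outer(w,w))@(x-p)) for p,w in [ray(*o) for o in obs]]
def proj(fn,X):
    d=np.load(f'pics/{fn}.npz');fx,fy,cx,cy,k1=d['k']
    q=d['R'].T@(np.array(X)-d['p']);q=q[:2]/q[2];q=q*(1+k1*(q@q));return np.r_[q[0]*fx+cx,q[1]*fy+cy].round(1)
E
python3 - <<'E'
from h import *
for n in ['scene','side','wrist']:
    snap(n,n+'0'); d=np.load(f'pics/{n}0.npz'); print(n,d['p'].round(3),d['R'].round(2).tolist(),d['k'].round(3))
s=monitor.state();print(s['time'],s['eef_rot'],s['wrist_force'],s['grip_width'])
E
```

```text
scene [ 1.086 -0.455  1.237] [[0.64, 0.65, -0.42], [0.77, -0.55, 0.33], [-0.01, -0.53, -0.85]] [ 5.56393e+02  5.56393e+02  3.11006e+02  2.46775e+02 -1.36000e-01]
side [0.209 1.002 0.749] [[-0.95, -0.15, 0.27], [-0.31, 0.51, -0.8], [-0.01, -0.85, -0.53]] [5.14001e+02 5.14001e+02 3.17737e+02 2.48583e+02 2.10000e-02]
wrist [ 0.293 -0.555  0.385] [[0.36, -0.9, -0.23], [-0.93, -0.35, -0.09], [-0.0, 0.25, -0.97]] [4.14607e+02 4.14607e+02 3.15123e+02 2.37301e+02 1.60000e-02]
0.15 [[ 9.31672796e-01  3.63298287e-01 -3.94646286e-04]
 [ 3.63298494e-01 -9.31672456e-01  7.99705551e-04]
 [-7.71494172e-05 -8.88438308e-04 -9.99999602e-01]] [-0.07572824  0.48017467  0.12668523] 1.000652156956731
```

View pics/scene0.png

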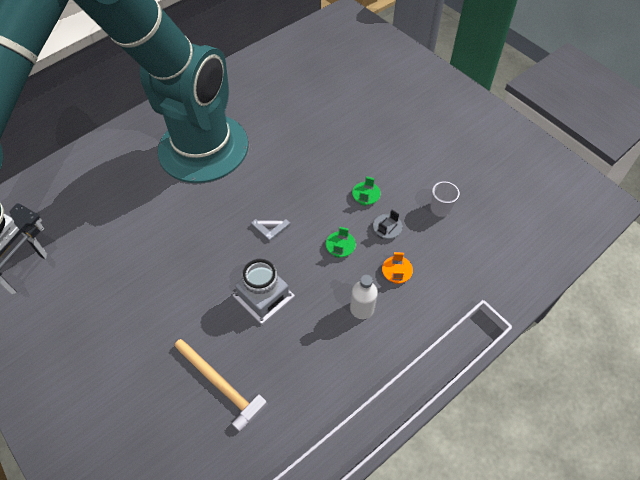

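View pics/side0.png

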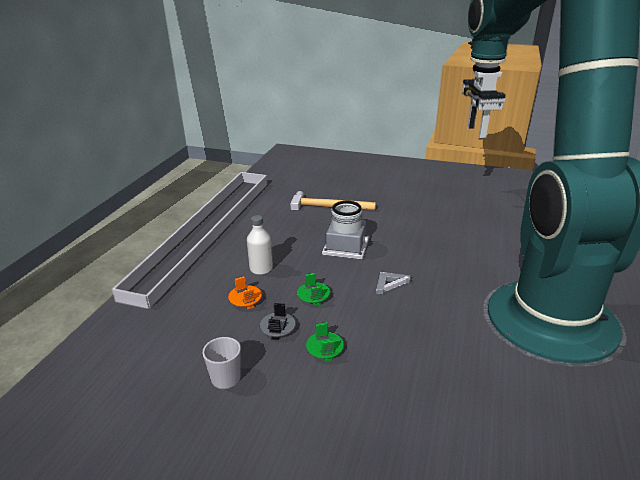

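Scene: grey cap near (388,226) among green/orange look-alikes, lens at (260,275). Side: cap near (278,323), lens ring near (347,208). I'll enlarge both in one picture.

```bash
python3 - <<'E'
from h import *
a=cv2.imread('pics/scene0.png');b=cv2.imread('pics/side0.png')
def cr(im,u,v,w,h,s): return cv2.resize(im[v:v+h,u:u+w],None,fx=s,fy=s,interpolation=cv2.INTER_CUBIC)
o=np.vstack([np.hstack([cr(a,345,190,80,60,5),cr(a,225,245,80,60,5)]),np.hstack([cr(b,240,290,80,60,5),cr(b,310,190,80,60,5)])])
cv2.imwrite('pics/c1.png',o)
print(tri(('scene0',388,226),('side0',278,323)),tri(('scene0',260,272),('side0',347,208)))
E
```

```text
(array([0.56728619, 0.21339332, 0.01543745]), [np.float64(0.002127891543906337), np.float64(0.002127891543906332)]) (array([ 0.5134439 , -0.15728393,  0.11858005]), [np.float64(0.0014499828673323722), np.float64(0.0014499828673325004)])
```

View pics/c1.png

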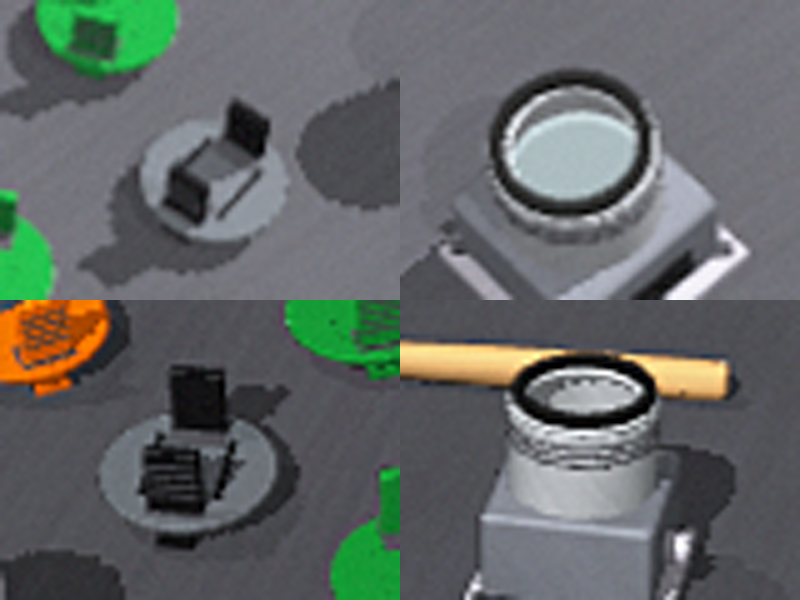

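```bash
python3 - <<'E'
from h import *
print('disc',tri(('scene0',387.8,225.6),('side0',277.6,324)))
t1=tri(('scene0',395,211.6),('side0',274.4,320));t2=tri(('scene0',382.4,226.8),('side0',279.6,303.8));print(t1,t2)
a1=onz('scene0',395,211.6,.05);a2=onz('scene0',382.4,226.8,.05);print(a1,a2,(a1+a2)/2,np.degrees(np.arctan2(*(a1-a2)[[1,0]])))
a1=onz('side0',274.4,320,.05);a2=onz('side0',279.6,303.8,.05);print(a1,a2,(a1+a2)/2,np.degrees(np.arctan2(*(a1-a2)[[1,0]])))
print('ring',tri(('scene0',260.2,273.6),('side0',346.6,208)))
for n,z in [((310,263),'')]:pass
for nm,s in dict(cup=((445,190),(222,345)),bottle=((367,281),(257,220)),g1=((366,193),(325,345)),g2=((341,243),(314,292)),org=((397,270),(245,296))).items(): print(nm,tri(('scene0',*s[0]),('side0',*s[1]))[0].round(3))
E
```

```text
disc (array([0.56653806, 0.21493219, 0.01435244]), [np.float64(0.0010539687144445259), np.float64(0.001053968714444476)])
(array([0.56115735, 0.24156916, 0.04843141]), [np.float64(0.0010641291724248292), np.float64(0.0010641291724248667)]) (array([0.57279887, 0.18441212, 0.04531291]), [np.float64(0.001650063089258545), np.float64(0.001650063089258497)])
[0.56281631 0.24110876 0.05      ] [0.57632437 0.18258814 0.05      ] [0.56957034 0.21184845 0.05      ] 102.99769004882653
[0.55949886 0.24264319 0.05      ] [0.569048   0.18885153 0.05      ] [0.56427343 0.21574736 0.05      ] 100.06632270814352
ring (array([ 0.51566741, -0.15926111,  0.11699405]), [np.float64(0.0020975037304035785), np.float64(0.0020975037304035806)])
cup [0.611 0.373 0.081]
bottle [0.697 0.006 0.141]
g1 [0.449 0.246 0.013]
g2 [0.527 0.084 0.015]
org [0.679 0.14  0.011]
```

Emit:
carry_out([
  [0,0,-3,0,0,0,9.4],
  [2,-1,-3,0,0,0,9.4],
  [3.4,-2.2,-0.4,0,0,0,9.4],
  [3.4,-2.2,-0.4,0,0,0,9.4],
  [3.4,-2.2,-0.4,0,0,0,9.4],
  [3.4,-2.2,-0.4,0,0,0,9.4],
  [3.4,-2.2,-0.4,0,0,0,9.4],
  [3.4,-2.2,-0.4,0,0,0,9.4],
  [3.4,-2.2,-0.4,0,0,0,9.4],
  [3.4,-2.2,-0.4,0,0,0,9.4],
  [3.4,-2.2,-0.4,0,0,0,9.4],
  [3.4,-2.2,0,0,0,0,9.4],
  [3.4,-2.2,0,0,0,0,9.4],
  [0,0,0,0,0,0,9.4],
  [0,0,0,0,0,0,9.4],
])

```text
time: 2.02
eef_pos: [0.5022, -0.205, 0.3012]
eef_rot: [[0.932, 0.363, -0.001], [0.363, -0.932, -0.0], [-0.001, -0.0, -1.0]]
wrist_force: [-0.8, -0.2, -0.3]
grip_width: 1.002
gripper_force: 0.0
```

```bash
python3 - <<'E'
from h import *
s=monitor.state();print(s['eef_pos'],s['wrist_force'],s['ft_torque'],np.round(s['eef_rot'],3))
snap('wrist','w1');print(proj('w1',[.5157,-.159,.117]),proj('w1',[.567,.214,.018]))
E
```

```text
[ 0.50215511 -0.20501622  0.3012353 ] [-0.76898019 -0.24925268 -0.34502461] [ 0.01209065 -0.03698591  0.01206241] [[ 0.932  0.363 -0.001]
 [ 0.363 -0.932 -0.   ]
 [-0.001 -0.    -1.   ]]
[273.1 181. ] [-58.1 -18.7]
```

View pics/w1.png

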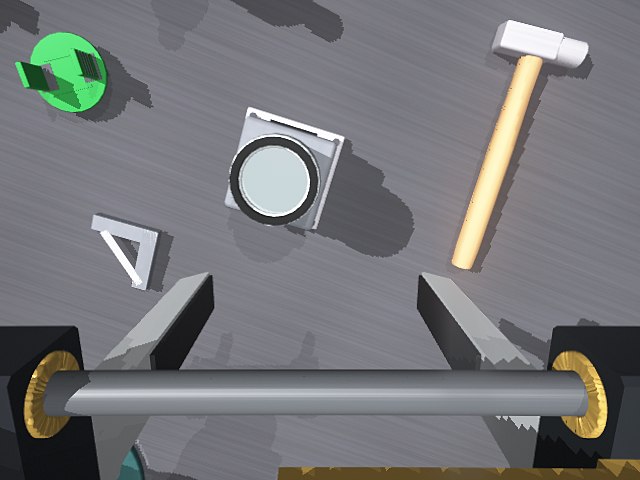

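The wrist view shows the ring at about (275,180), 1–2 px from my prediction, with the magnet, hammer and a green cap well off it. Next I go over the grey cap, turned to its tab axis.

```bash
cat >> h.py <<'E'
def ring(fn,u,v,r=60,th=60):
    im=cv2.imread(f'pics/{fn}.png').max(2);u0,v0=max(int(u)-r,0),max(int(v)-r,0)
    m=(im[v0:v0+2*r,u0:u0+2*r]<th).astype(np.uint8)
    cs,h=cv2.findContours(m,cv2.RETR_CCOMP,cv2.CHAIN_APPROX_NONE)
    out=[]
    for c,hh in zip(cs,h[0]):
        if len(c)>60:
            e=cv2.fitEllipse(cv2.convexHull(c)); out.append((np.round([e[0][0]+u0,e[0][1]+v0],1),np.round(e[1],1),'hole' if hh[3]>=0 else 'out'))
    return out
def to(X):
    s=monitor.state();print('tool delta cm',(np.array(s['eef_rot']).T@(np.array(X)-s['eef_pos'])*100).round(2))
E
python3 - <<'E'
from h import *
r=ring('w1',274,180);print(r)
for e in r: print(onz('w1',*e[0],.117),tri(('scene0',260.2,273.6),('side0',346.6,208),('w1',*e[0])))
to([.567,.214,.22])
E
```

```text
[(array([273.5, 180.4]), array([86.6, 88.5]), 'out'), (array([273.9, 180.3]), array([72.8, 74.8]), 'hole'), (array([278.5, 170.5]), array([62.7, 78.9]), 'hole'), (array([292.2, 126.9]), array([ 2.4, 51.2]), 'out')]
[ 0.51633175 -0.15910423  0.117     ] (array([ 0.51590389, -0.15921889,  0.11701365]), [np.float64(0.0018848220913377993), np.float64(0.0023130483011870157), np.float64(0.00044130160735358855)])
[ 0.5165406  -0.15940068  0.117     ] (array([ 0.51598979, -0.15936552,  0.11698545]), [np.float64(0.0018700430998665207), np.float64(0.002340767968598118), np.float64(0.0005442000956898381)])
[ 0.52598151 -0.16025015  0.117     ] (array([ 0.51949656, -0.16019   ,  0.11712644]), [np.float64(0.001974128797905976), np.float64(0.00542135202912886), np.float64(0.006456720415210924)])
[ 0.56457989 -0.15858174  0.117     ] (array([ 0.53407446, -0.16109926,  0.12143982]), [np.float64(0.012496878720342556), np.float64(0.020247103048584188), np.float64(0.03063162968022307)])
tool delta cm [ 21.25 -36.74   8.12]
```

Emit:
carry_out([
  [0.8,-1.5,0,0,0,0,9.4],
  [1.77,-3.06,0,0,0,0,9.4],
  [1.77,-3.06,0,0,0,0,9.4],
  [1.77,-3.06,0,0,0,0,9.4],
  [1.77,-3.06,0,0,0,0,9.4],
  [1.77,-3.06,0,0,0,0,9.4],
  [1.77,-3.06,0,0,0,0,9.4],
  [1.77,-3.06,0,0,0,0,9.4],
  [1.77,-3.06,0,0,0,0,9.4],
  [1.77,-3.06,0,0,0,0,9.4],
  [1.77,-3.06,0,0,0,0,9.4],
  [1.77,-3.06,0,0,0,0,9.4],
  [0.98,-1.58,2,0,0,0,9.4],
  [0,0,3,0,0,5,9.4],
  [0,0,3,0,0,4.8,9.4],
  [0,0,0,0,0,0,9.4],
  [0,0,0,0,0,0,9.4],
])

```text
time: 4.2
eef_pos: [0.5673, 0.2156, 0.2228]
eef_rot: [[0.98, 0.201, 0.001], [0.201, -0.98, 0.001], [0.001, -0.0, -1.0]]
wrist_force: [0.3, -0.5, -0.6]
grip_width: 1.002
gripper_force: 0.0
```

```bash
python3 - <<'E'
from h import *
s=monitor.state();print(s['eef_pos'],np.round(s['eef_rot'],3).tolist())
snap('wrist','w2');p=proj('w2',[.567,.214,.018]);print(p)
im=cv2.imread('pics/w2.png');u,v=int(p[0])-100,max(int(p[1])-75,0);print(u,v)
cv2.imwrite('pics/w2c.png',cv2.resize(im[v:v+150,u:u+200],None,fx=4,fy=4,interpolation=cv2.INTER_CUBIC))
E
```

```text
[0.56733773 0.21558261 0.22282886] [[0.98, 0.201, 0.001], [0.201, -0.98, 0.001], [0.001, -0.0, -1.0]]
[318.  210.6]
218 135
```

View pics/w2c.png

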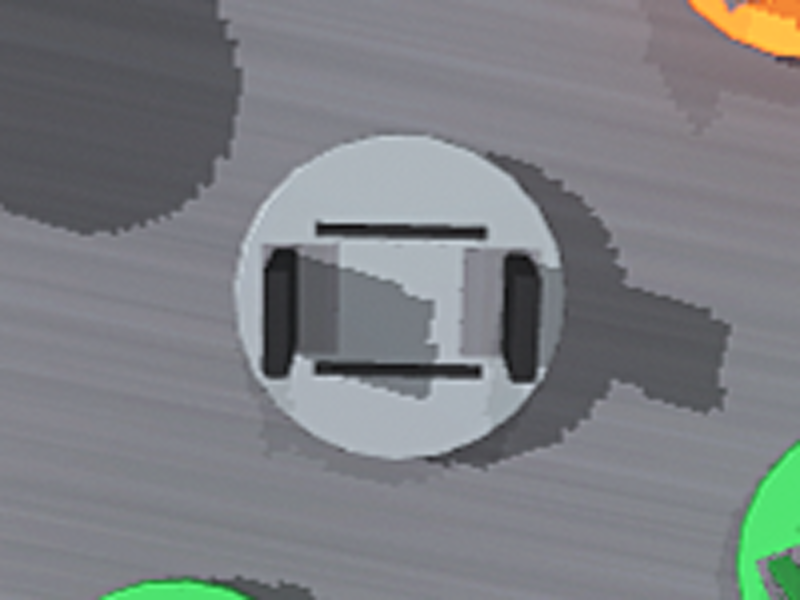

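```bash
python3 - <<'E'
from h import *
print(onz('w2',317.75,209.25,.018),tri(('w2',317.75,209.25),('scene0',387.8,225.6),('side0',277.6,324)))
a=onz('w2',218+280/4,135+313/4,.05);b=onz('w2',218+521/4,135+318/4,.05);print((a+b)/2,np.linalg.norm(a-b),np.degrees(np.arctan2(*(a-b)[[1,0]])))
p=onz('w2',317.75,209.25,.018); to([*p[:2],.0235]); to([*((a+b)/2)[:2],.0235])
E
```

```text
[0.56821194 0.21451263 0.018     ] (array([0.56693624, 0.21461254, 0.01425674]), [np.float64(0.0006589517100234418), np.float64(0.00095835715523906), np.float64(0.001278285837179591)])
[0.5699673  0.21472802 0.05      ] 0.052114063636979596 100.37052619952463
tool delta cm [1.000e-02 1.300e-01 1.995e+01]
tool delta cm [ 0.19  0.14 19.95]
```

The cap's disc is centred at crop (399,297), tabs at (280,313) and (521,318), i.e. 1.3° of turn left; the neighbours are clear of the fingers. Descend.

Emit:
carry_out([
  [0.08,0.13,3,0,0,1.3,9.4],
  [0,0,4,0,0,0,9.4],
  [0,0,4,0,0,0,9.4],
  [0,0,3.5,0,0,0,9.4],
  [0,0,2.5,0,0,0,9.4],
  [0,0,1.6,0,0,0,9.4],
  [0,0,0.8,0,0,0,9.4],
  [0,0,0.5,0,0,0,9.4],
  [0,0,0,0,0,0,9.4],
  [0,0,0,0,0,0,9.4],
], force=22)

```text
time: 5.5
eef_pos: [0.5685, 0.2142, 0.0231]
eef_rot: [[0.984, 0.177, 0.001], [0.177, -0.984, 0.0], [0.001, -0.0, -1.0]]
wrist_force: [0.7, -0.2, -0.0]
grip_width: 1.001
gripper_force: 0.0
```

Emit:
carry_out([
  [0,0,-0.05,0,0,0,6.5],
  [0,0,0,0,0,0,5.5],
  [0,0,0,0,0,0,4.0],
  [0,0,0,0,0,0,4.0],
  [0,0,0,0,0,0,4.0],
  [0,0,0,0,0,0,4.0],
  [0,0,0,0,0,0,4.0],
], force=22)

```text
time: 6.38
eef_pos: [0.5682, 0.2141, 0.0233]
eef_rot: [[0.984, 0.177, 0.0], [0.177, -0.984, 0.0], [0.0, 0.0, -1.0]]
wrist_force: [-2.6, -1.0, 6.0]
grip_width: 0.478
gripper_force: 22.0
```

Emit:
carry_out([
  [0,0,-1,0,0,0,4.0],
  [0,0,-2,0,0,0,4.0],
  [0,0,-3,0,0,0,4.0],
  [0,0,-3,0,0,0,4.0],
  [0,0,-3,0,0,0,4.0],
  [0,0,-3,0,0,0,4.0],
  [0,0,-3,0,0,0,4.0],
  [0,0,-2,0,0,0,4.0],
  [0,0,0,0,0,0,4.0],
  [0,0,0,0,0,0,4.0],
])

```text
time: 7.62
eef_pos: [0.5678, 0.2139, 0.2226]
eef_rot: [[0.984, 0.177, -0.001], [0.177, -0.984, -0.0], [-0.001, 0.0, -1.0]]
wrist_force: [-1.0, 0.5, -1.2]
grip_width: 0.48
gripper_force: 22.0
```

```bash
python3 - <<'E'
from h import *
s=monitor.state();print(s['eef_pos'],s['wrist_force'],s['ft_torque'],s['grip_width'])
for n in ['wrist','scene','side']: snap(n,n[0]+'3')
a=cv2.imread('pics/w3.png')[120:360,170:490];X=s['eef_pos']
def cr(fn):
    u,v=proj(fn,X).astype(int);im=cv2.imread(f'pics/{fn}.png');print(u-50,v-50);return cv2.resize(im[v-50:v+60,u-50:u+50],(218,240),interpolation=cv2.INTER_CUBIC)
cv2.imwrite('pics/v3.png',np.hstack([a,cr('s3')]))
E
```

```text
[0.56776803 0.21388203 0.22260465] [-0.957073    0.50652415 -1.15784813] [-0.02234673 -0.02886464 -0.03752037] 0.4800027329789092
220 192
```

View pics/v3.png

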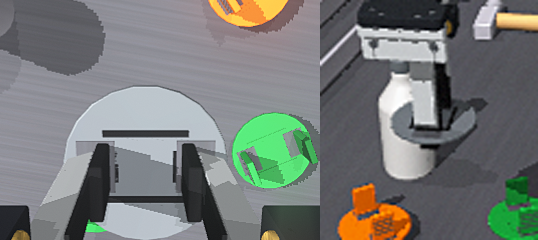

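Cap hangs in the grip, disc edges at crop x 63 and 229, top at y 86, and looks level from the side. Compare with the projected disc outline for any offset.

```bash
python3 - <<'E'
from h import *
s=monitor.state();R=np.array(s['eef_rot']);t=np.array(s['eef_pos'])
im=cv2.imread('pics/w3.png')
# disc edge points from the picture: scan rays outward over the free upper half
th=np.linspace(0,2*np.pi,181)
for dz in (.005,.0065):
  P=np.array([proj('w3',t+R@[.039*np.cos(a),.039*np.sin(a),dz]) for a in th])
  print(dz,'top',P[:,1].min(),'left',P[:,0].min(),'right',P[:,0].max())
for row in (270,262): 
  g=im[row].astype(int); print(row,[ (u,g[u].tolist()) for u in list(range(229,240,2))+list(range(393,406,2))])
print([(v,im[v,316].tolist()) for v in range(200,214,2)])
to([.516,-.159,.2226])
E
```

```text
0.005 top 204.6 left 235.3 right 399.9
0.0065 top 204.0 left 235.9 right 399.3
270 [(229, [152, 141, 144]), (231, [151, 142, 144]), (233, [151, 141, 143]), (235, [180, 173, 168]), (237, [204, 194, 187]), (239, [203, 193, 185]), (393, [204, 197, 187]), (395, [168, 162, 154]), (397, [152, 144, 143]), (399, [139, 131, 129]), (401, [127, 127, 117]), (403, [130, 248, 92]), (405, [126, 239, 90])]
262 [(229, [154, 146, 144]), (231, [154, 145, 144]), (233, [152, 142, 143]), (235, [146, 137, 139]), (237, [206, 199, 192]), (239, [201, 191, 184]), (393, [183, 179, 169]), (395, [152, 147, 144]), (397, [153, 149, 146]), (399, [154, 149, 144]), (401, [141, 130, 133]), (403, [97, 172, 75]), (405, [130, 243, 93])]
[(200, [154, 145, 145]), (202, [150, 141, 139]), (204, [151, 143, 143]), (206, [137, 131, 125]), (208, [205, 199, 191]), (210, [204, 197, 188]), (212, [205, 199, 189])]
tool delta cm [-1.170e+01  3.578e+01 -3.000e-02]
```

Emit:
carry_out([
  [-0.4,1.36,0,0,0,0,4.0],
  [-0.9,2.76,0,0,0,0,4.0],
  [-0.9,2.76,0,0,0,0,4.0],
  [-0.9,2.76,0,0,0,0,4.0],
  [-0.9,2.76,0,0,0,0,4.0],
  [-0.9,2.76,0,0,0,0,4.0],
  [-0.9,2.76,0,0,0,0,4.0],
  [-0.9,2.76,0,0,0,0,4.0],
  [-0.9,2.76,0,0,0,0,4.0],
  [-0.9,2.76,0,0,0,0,4.0],
  [-0.9,2.76,0,0,0,0,4.0],
  [-0.9,2.76,0,0,0,0,4.0],
  [-0.9,2.76,0,0,0,0,4.0],
  [-0.4,1.36,0,0,0,0,4.0],
  [0,0,2,0,0,0,4.0],
  [0,0,2,0,0,0,4.0],
  [0,0,1,0,0,0,4.0],
  [0,0,0,0,0,0,4.0],
  [0,0,0,0,0,0,4.0],
])

```text
time: 10.15
eef_pos: [0.5178, -0.1592, 0.1736]
eef_rot: [[0.984, 0.177, 0.001], [0.177, -0.984, -0.0], [0.001, 0.0, -1.0]]
wrist_force: [-0.3, 0.3, -1.7]
grip_width: 0.476
gripper_force: 22.0
```

```bash
python3 - <<'E'
from h import *
s=monitor.state();print(s['eef_pos'],s['wrist_force'],s['ft_torque'],s['grip_width']);X=np.array(s['eef_pos'])-[0,0,.02]
def cr(n,fn):
    snap(n,fn);u,v=proj(fn,X).astype(int);im=cv2.imread(f'pics/{fn}.png');print(u-40,v-45);return cv2.resize(im[v-45:v+55,u-40:u+40],(400,500),interpolation=cv2.INTER_CUBIC)
cv2.imwrite('pics/v4.png',np.hstack([cr('scene','sc4'),cr('side','si4')]))
E
```

```text
[ 0.51782666 -0.15923663  0.17361048] [-0.26826934  0.26435269 -1.6512438 ] [0.05082128 0.03687393 0.05577167] 0.4763692358977866
218 220
305 150
```

View pics/v4.png

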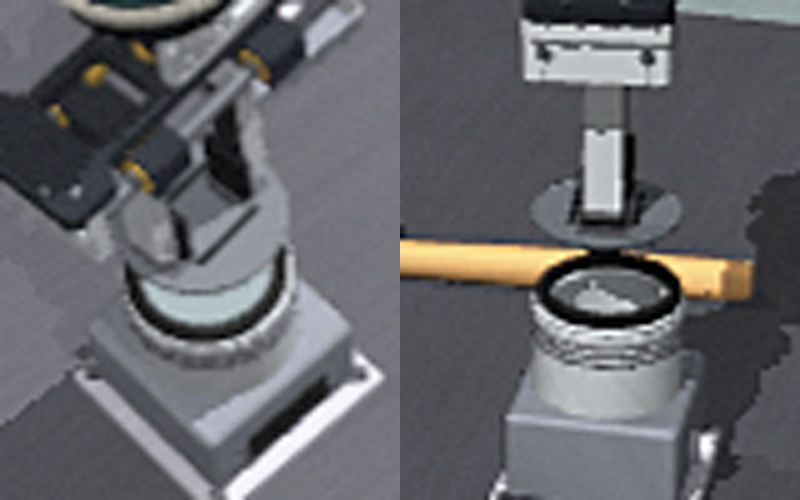

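Scene crop: disc spans x≈116–290, ring 127–298. Side crop: disc 531–683, ring 535–685. Converting to a relative offset.

```bash
python3 - <<'E'
from h import *
t=np.array([.5178,-.1592,.1736])
D=t+[-.001,.0005,-.0053]
for fn,u0 in(('sc4',218),('si4',305)):
  for nm,X in(('disc',D),('ring',[.516,-.159,.117])):
    th=np.linspace(0,6.28,181);r=.039 if nm=='disc' else .0385
    P=np.array([proj(fn,np.array(X)+[r*np.cos(a),r*np.sin(a),0]) for a in th]);
    print(fn,nm,'crop x',(P[:,0].min()-u0)*5,(P[:,0].max()-u0)*5,'y',P[:,1].min(),P[:,1].max())
E
```

```text
sc4 disc crop x 112.00000000000003 285.99999999999994 y 247.3 277.4
sc4 ring crop x 125.0 290.99999999999994 y 258.8 287.9
si4 disc crop x 127.5 279.4999999999999 y 184.1 197.4
si4 ring crop x 130.0 276.9999999999999 y 201.6 215.3
```

Emit:
carry_out([
  [-0.12,0,1,0,0,0,4.0],
  [0,0,1,0,0,0,4.0],
  [0,0,0.8,0,0,0,4.0],
  [0,0,0.3,0,0,0,4.0],
  [0,0,0,0,0,0,4.0],
  [0,0,0,0,0,0,4.0],
])

```text
time: 11.0
eef_pos: [0.5164, -0.1595, 0.1422]
eef_rot: [[0.984, 0.177, 0.0], [0.177, -0.984, -0.0], [0.0, 0.0, -1.0]]
wrist_force: [0.0, -0.3, -1.0]
grip_width: 0.475
gripper_force: 22.0
```

Emit:
carry_out([
  [0,0,0.1,0,0,0,4.0],
  [0,0,0.1,0,0,0,4.0],
  [0,0,0.1,0,0,0,4.0],
  [0,0,0,0,0,0,4.0],
])

```text
time: 11.5
eef_pos: [0.5162, -0.1595, 0.1389]
eef_rot: [[0.984, 0.177, -0.0], [0.177, -0.984, 0.0], [-0.0, -0.0, -1.0]]
wrist_force: [-0.2, 0.2, -1.4]
grip_width: 0.476
gripper_force: 22.0
```

Emit:
carry_out([
  [0,0,0.1,0,0,0,4.0],
  [0,0,0.1,0,0,0,4.0],
  [0,0,0.1,0,0,0,4.0],
  [0,0,0,0,0,0,4.0],
])

```text
time: 12.0
eef_pos: [0.5162, -0.1594, 0.1358]
eef_rot: [[0.984, 0.177, -0.0], [0.177, -0.984, 0.0], [-0.0, -0.0, -1.0]]
wrist_force: [0.3, 0.4, -1.4]
grip_width: 0.478
gripper_force: 22.0
```

Emit:
carry_out([
  [0,0,0.1,0,0,0,4.0],
  [0,0,0.1,0,0,0,4.0],
  [0,0,0,0,0,0,4.0],
])

```text
time: 12.38
eef_pos: [0.5162, -0.1595, 0.1338]
eef_rot: [[0.984, 0.177, -0.0], [0.177, -0.984, 0.0], [-0.0, -0.0, -1.0]]
wrist_force: [-0.8, 0.2, -0.6]
grip_width: 0.478
gripper_force: 22.0
```

Emit:
carry_out([
  [0,0,0.1,0,0,0,4.0],
  [0,0,0.1,0,0,0,4.0],
  [0,0,0,0,0,0,4.0],
])

```text
time: 12.75
eef_pos: [0.5163, -0.1595, 0.132]
eef_rot: [[0.984, 0.177, 0.0], [0.177, -0.984, 0.0], [0.0, 0.0, -1.0]]
wrist_force: [-0.7, -0.3, 2.3]
grip_width: 0.475
gripper_force: 22.0
```

Emit:
carry_out([
  [0,0,0.1,0,0,0,4.0],
  [0,0,0.1,0,0,0,4.0],
  [0,0,0,0,0,0,4.0],
])

```text
time: 13.12
eef_pos: [0.5164, -0.1595, 0.1301]
eef_rot: [[0.984, 0.177, 0.0], [0.177, -0.984, -0.0], [0.0, 0.0, -1.0]]
wrist_force: [-1.6, 1.3, 5.7]
grip_width: 0.482
gripper_force: 22.0
```

Emit:
carry_out([
  [0,0,0.1,0,0,0,4.0],
  [0,0,0.03,0,0,0,4.0],
  [0,0,0,0,0,0,4.0],
  [0,0,0,0,0,0,4.0],
])

```text
time: 13.62
eef_pos: [0.5164, -0.1595, 0.1289]
eef_rot: [[0.984, 0.177, 0.0], [0.177, -0.984, -0.0], [0.0, 0.0, -1.0]]
wrist_force: [-2.3, -0.1, 7.6]
grip_width: 0.478
gripper_force: 22.0
```

```bash
python3 - <<'E'
from h import *
X=np.array(monitor.state()['eef_pos'])-[0,0,.01]
def cr(n,fn):
    snap(n,fn);u,v=proj(fn,X).astype(int);im=cv2.imread(f'pics/{fn}.png');return cv2.resize(im[v-30:v+30,u-40:u+40],(400,300),interpolation=cv2.INTER_CUBIC)
I=np.hstack([cr('scene','sc5'),cr('side','si5')])
cv2.imwrite('pics/v5.png',I)
for _ in range(4): s=monitor.state();print(s['time'],s['eef_pos'],s['wrist_force'],s['ft_torque'])
E
```

```text
13.725 [ 0.51636745 -0.1594312   0.12887513] [-2.75650861  0.87771325  7.7370382 ] [ 0.17138278  0.57384262 -0.00840316]
13.725 [ 0.51636745 -0.1594312   0.12887513] [-2.75650861  0.87771325  7.7370382 ] [ 0.17138278  0.57384262 -0.00840316]
13.725 [ 0.51636745 -0.1594312   0.12887513] [-2.75650861  0.87771325  7.7370382 ] [ 0.17138278  0.57384262 -0.00840316]
13.725 [ 0.51636745 -0.1594312   0.12887513] [-2.75650861  0.87771325  7.7370382 ] [ 0.17138278  0.57384262 -0.00840316]
```

View pics/v5.png

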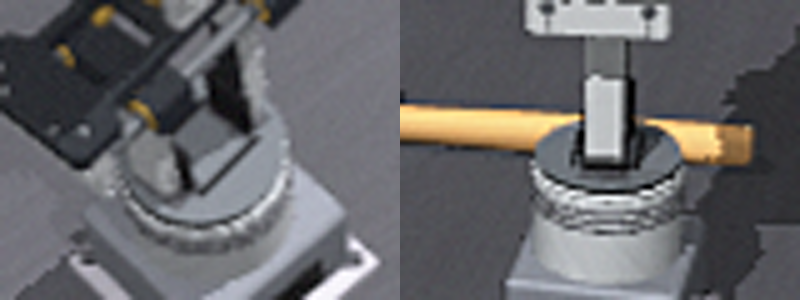

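The disc sits level on the ring in both views (side disc 533–683 directly over the ring). About 9 N on the seal, so roughly 4 mm down; press slightly more, then open the fingers.

Emit:
carry_out([
  [-0.05,0,0.04,0,0,0,4.0],
  [0,0,0,0,0,0,4.0],
  [0,0,0,0,0,0,4.0],
])

```text
time: 14.1
eef_pos: [0.5163, -0.1595, 0.1287]
eef_rot: [[0.984, 0.177, 0.001], [0.177, -0.984, -0.0], [0.001, 0.0, -1.0]]
wrist_force: [-0.6, 0.9, 7.7]
grip_width: 0.481
gripper_force: 22.0
```

Emit:
carry_out([
  [0,0,0.04,0,0,0,4.0],
  [0,0,0,0,0,0,4.0],
  [0,0,0.08,0,0,0,8.5],
  [0,0,0,0,0,0,8.5],
  [0,0,0,0,0,0,8.5],
  [0,0,0,0,0,0,8.5],
  [0,0,0,0,0,0,8.5],
])

```text
time: 14.98
eef_pos: [0.5157, -0.1596, 0.1269]
eef_rot: [[0.984, 0.177, -0.0], [0.177, -0.984, 0.0], [-0.0, -0.0, -1.0]]
wrist_force: [0.3, -1.1, -0.8]
grip_width: 0.896
gripper_force: 0.0
```

```bash
python3 - <<'E'
from h import *
s=monitor.state();print(s['grip_width'],s['wrist_force'],s['ft_torque'])
X=np.array([.516,-.1595,.122])
def cr(n,fn):
    snap(n,fn);u,v=proj(fn,X).astype(int);im=cv2.imread(f'pics/{fn}.png');return cv2.resize(im[v-30:v+30,u-40:u+40],(400,300),interpolation=cv2.INTER_CUBIC)
cv2.imwrite('pics/v6.png',np.hstack([cr('scene','sc6'),cr('side','si6')]))
E
```

```text
0.8961574811367604 [ 0.31474701 -1.14571522 -0.82084647] [ 0.07007265  0.02051686 -0.01252318]
```

View pics/v6.png

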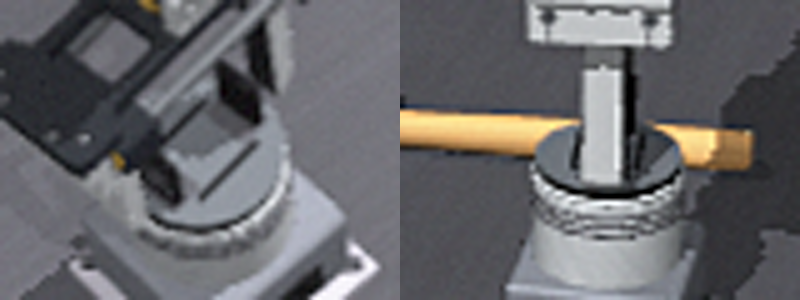

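The fingers are off, the tabs are sprung out, and the disc is still flat on the rim. Retreat and check.

Emit:
carry_out([
  [0,0,-0.5,0,0,0,8.5],
  [0,0,-1,0,0,0,8.5],
  [0,0,-2,0,0,0,8.5],
  [0,0,-3,0,0,0,8.5],
  [0,0,-3,0,0,0,8.5],
  [0,0,-2.5,0,0,0,8.5],
  [0,0,0,0,0,0,8.5],
  [0,0,0,0,0,0,8.5],
  [0,0,0,0,0,0,8.5],
])

```text
time: 16.2
eef_pos: [0.5155, -0.1595, 0.2464]
eef_rot: [[0.984, 0.177, -0.001], [0.177, -0.984, 0.0], [-0.001, -0.001, -1.0]]
wrist_force: [0.5, -0.3, -0.3]
grip_width: 0.905
gripper_force: 0.0
```

```bash
python3 - <<'E'
from h import *
X=np.array([.516,-.1595,.122])
def cr(n,fn):
    snap(n,fn);u,v=proj(fn,X).astype(int);im=cv2.imread(f'pics/{fn}.png');return cv2.resize(im[v-30:v+30,u-40:u+40],(400,300),interpolation=cv2.INTER_CUBIC)
a=np.hstack([cr('scene','sc7'),cr('side','si7')])
snap('wrist','w7');b=cv2.imread('pics/w7.png');u,v=proj('w7',X).astype(int);print(u,v,monitor.state()['time'])
b=cv2.resize(b[max(v-75,0):v+75,u-100:u+100],(400,300));cv2.imwrite('pics/v7.png',np.vstack([a,np.hstack([b,0*b])]))
E
```

```text
316 228 16.35
```

View pics/v7.png

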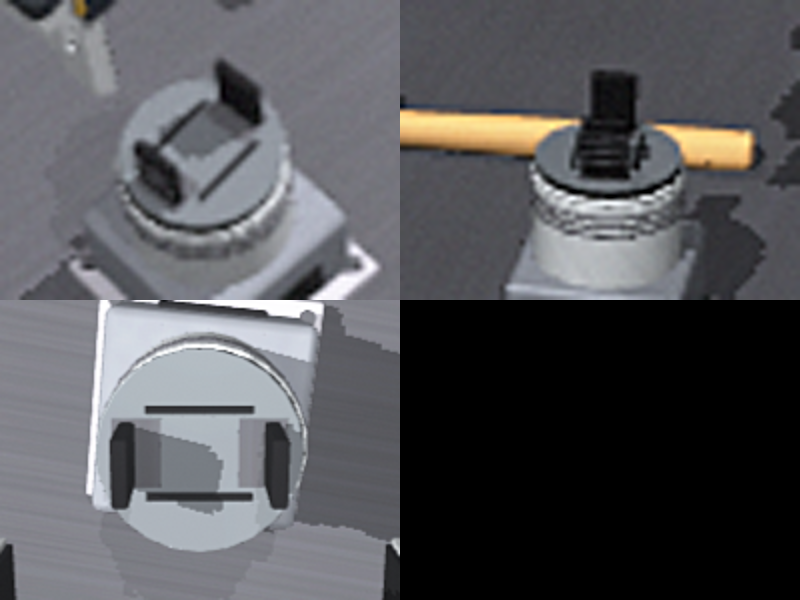

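The cap sits level and centred on the ring. The tabs measure 179/208 of the disc width, matching the free state before the grasp (278/328), so they are sprung out. Handing in.

```bash
python3 -c "
from bench import workorder
print(workorder.finish_job())"
```

```text
the job is handed in; nothing more can be done
None
```

I put the dust cap on the lens, released it and handed the job in. The last pictures show it level, centred and with both tabs sprung out; the judge's verdict was not shown.

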